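# Clip the key fob's snap hook onto the counter eye

## Task

Pick up the wooden key fob and clip its snap hook onto the near leg of the steel hoop on the counter plate: press the hook's sprung gate gently against that leg until the leg has passed inside and the gate has snapped shut behind it. Then draw the fob back with a light but definite tug so that the leg bears on the shut gate and the catch is proved, and let go, leaving the fob lying flat on the table, still clipped on. Feel your way and never force it hard, and leave the tumbler, soap, matchbox and price card where they are.

Things in the scene. Friction and masses are not known exactly. Their poses are not given: they have to be found in the camera images.
- fob: Pale wooden key fob with a steel snap hook, loose, about 0.15 kg, lying flat. Block 64 (x) x 28 (y) x 32 (z) mm; origin at the centre of its underside, +x towards the hook, z up. Grip the block across y from above. The hook is a flat loop of 8 mm bar, mid-plane 16 mm above the underside, spanning x 55 to 96 mm and y -31 to +21 mm, joined to the block by a shank along x.
- mouth (a point): Middle of the loop's mouth, on the line of the shut gate: 92 mm ahead of the fob's origin on its long axis, 16 mm above its underside; axes as the fob. The leg must enter here along the fob's -x, within about 3 mm sideways: too far to +y it lands on the rigid nose (tip at y = +9 mm), too far to -y it meets the crown before the gate can clear it.
- crown (a point): Inner face of the loop's closed end (the crown), 63.5 mm ahead of the fob's origin on its axis, 28.5 mm behind the gate line, 16 mm above the underside. A leg's centre comes to rest against it 24.5 mm inside the gate line; it is rigid, so pressing on soon exceeds the allowed force.
- gate (a joint): Brass gate of the hook, 5 mm thick, hinged 21 mm to the -y side of the mouth, tip 7 mm to its +y side: 0 rad shut, up to 1.5 swung into the loop, never outwards. A spring shuts it; pushing in takes 3 to 7 N. It slips off the leg and snaps shut when the leg's centre is 21 to 24 mm inside the gate line (at about 0.9 rad). A caught leg pulled back bears on it 6 mm inside.
- anchor: Dark steel plate 100 (x) x 40 (y) x 5 (z) mm fixed on the table, with an upright hoop of 8 mm steel bar in its x-z plane: two vertical legs 60 mm apart along x, arch top 64 mm above the table. Origin at the centre of the plate's underside. The near leg is on the -x side, towards the robot; the hook goes on in the anchor's +x direction. Keep contact force of fob on anchor under 16 N.
- eye_leg (a point): Nominal centre of the near leg, 30 mm to the -x side of the plate's centre, 16 mm above the table; axes as the anchor. The hoop is clamped in a slot, so the true leg stands up to 8 mm nearer or farther along the anchor's x (exact in y). This shift is not measured: feel or see the contact. The clamp holds against 25 N. A tug counts from 7 N.
- tumbler: Bystander: pink glass tumbler, 69 mm wide, 100 mm tall, origin at its underside. Leave alone (more than 20 mm of displacement is a fault).
- soap: Bystander: wrapped soap bar 51 x 75 x 25 mm, origin at its underside. Leave alone (20 mm).
- matchbox: Bystander: matchbox 36 x 54 x 14 mm, origin at its underside. Leave alone (20 mm).
- card: Bystander: upright price card in a small wooden foot, 24 x 75 x 106 mm, origin at its underside. Leave alone (20 mm).
Things that resemble listed ones, but are neither listed nor needed, are in the scene too. Leave any blue or green look-alike of the fob alone.

How it is judged:
On the way, in this order (a step that is already met when the one before it is completed fails the run):
1. the near leg has pushed the gate inwards (value of joint gate above 0.5 rad and contact force between fob and anchor above 1 N and x of eye_leg in the frame of mouth between -0.036 and 0.005 m and y of eye_leg in the frame of mouth between -0.018 and 0.014 m), for 0.05 s.
2. the leg is inside the loop and the gate has snapped shut behind it (value of joint gate below 0.06 rad and x of eye_leg in the frame of mouth between -0.036 and -0.005 m and y of eye_leg in the frame of mouth between -0.025 and 0.016 m), for 0.1 s.
3. the fob is drawn back so that the leg bears on the shut gate with 7 N or more (contact force between fob and anchor above 7 N and value of joint gate below 0.06 rad and x of eye_leg in the frame of mouth between -0.0155 and 0.0035 m), for 0.1 s.
At the end, for the whole second after the job is handed in: The hoop's near leg is inside the snap hook's loop, the gate is shut behind it (under 0.06 rad), and the fob lies released, flat on the table (within 6 mm and 0.12 rad) and at rest (value of joint gate below 0.06 rad and x of eye_leg in the frame of mouth between -0.036 and 0.0035 m and y of eye_leg in the frame of mouth between -0.025 and 0.016 m and height (world z) of fob below 0.006 m and angle between fob's own z axis and vertical below 0.12 rad and linear speed of fob below 0.02 m/s); the robot touches nothing.
It fails at once if more than 16 N between the fob and the anchor (contact force between fob and anchor above 16 N).
It fails at once if the tumbler is moved more than 20 mm (distance of tumbler from where it was at the start of the episode above 0.02 m).
It fails at once if the soap is moved more than 20 mm (distance of soap from where it was at the start of the episode above 0.02 m).
It fails at once if the matchbox is moved more than 20 mm (distance of matchbox from where it was at the start of the episode above 0.02 m).
It fails at once if the card is moved more than 20 mm (distance of card from where it was at the start of the episode above 0.02 m).
It also fails if it takes over 72 s, if anything falls off the work surface, if the arm or the gripper's body presses on something with over 40 N, if the wrist force passes 120 N, or if a joint passes its speed limit or range.

## Robot

A 7-joint arm with a two-finger parallel gripper is mounted at the origin on a cart in front of the work surface, level with it; the furniture and walls round the work are solid. World frame = base frame: x ahead of the robot, y to its left, z up, the work surface at z = 0. Lengths are in m, angles in rad, forces in N, time in s.
With the tool pointing down it reaches from about 0.425 to 0.875 m from the base axis. Payload 8.4 kg.
Tool frame: the origin (TCP) lies between the finger pads; the fingertips stand 22 mm ahead of it and the grasp point (between the pads) lies 3 mm ahead of it (bot.tcp_to_tips is the distance from the TCP to the fingertips, in m); z points along the fingers, y is the line along which they close (so a half turn about z gives the same grasp; the last joint's range is limited). The gripper opens to 85 mm and grips with 20 to 120 N. Pads are 22 mm wide; open, the fingers measure 114 mm over their backs; the gripper's body (76 mm by 85 mm) begins 54 mm behind the grasp point. The pads swing forward as they close: fully open they stand 13 mm farther back than shut.
Start: joints at [1.16, 0.333, 0.04, 1.465, -0.013, 1.343, -0.059], TCP at [0.199, -0.619, 0.217] pointing down, gripper open.
Joint ranges: [-2.58, 2.58], [-0.38, 2.09], [-1.3, 1.39], [0.25, 2.4], [-1.5, 4.64], [0.08, 2.09], [-2.65, 2.65]. Speed limits (rad/s): [2.22, 2.22, 2.79, 2.79, 3.14, 3.14, 3.14].

## Interface

Orientations are given as a unit quaternion [x, y, z, w].
In Python, from bench import bot gives the robot as it stands.
- The arm moves only by the tool carry_out, never from a script. Its argument "commands" is a list of rows, each a list of 6 numbers: the shift along the tool's x, y, z in mm, then the turn, a rotation vector about the tool's x, y, z in degrees. A call has exactly 5 rows; each row is the pose to reach, as a shift and turn from the pose commanded when the call began, along the tool's axes at that moment; what a row does not reach only later rows make up. A row lasts 1/10 s, in which the tool goes at most 50 mm and 8.59 degrees, less where a joint would pass 70% of its speed; a pose out of reach is approached as far as the arm can. A call with a gripper value outside its range is refused whole. "hand" is the gripper's target within -1 to 1 (fully open at 1, half-way at 0, shut at -1), set as the call begins (left out, the last holds). The fingers move at their own pace and stop on an object; the grip force is fixed at half the most. Time passes only in rows, so rows that repeat a pose let the fingers close, or fill a call up. It gives the time, the measured TCP pose, the force, the opening and the grip force at its end, in the units of the state.
- bot.sense(): the state, without advancing time (a new reading comes with each control period).
- bot.get_image(name): name is "scene" or "side" or "wrist"; returns a dict with "img" (480x640x3 uint8, red, green, blue), "depth" (480x640 float32, m along the optical axis (not along the pixel's ray), 0 where there is no reading), "camera_matrix" (3x3 intrinsics, pixels), "world_from_camera" (4x4, takes a point from camera to world coordinates). Camera axes: x right, y up, looking along -z (the intrinsics and any distortion apply to the point x, -y, -z); pixel columns grow to the right and rows downward; lengths in m; the calibration is good to about 2 mm. A picture is of the moment at which its call begins.
- bot.hand_in(): hands the job in; it is judged then, once.
The state is a dict: "clock": time; "q": joint angles; "qd": joint speeds; "joint_efforts": joint torques, N m; "position": TCP position; "eef_rot": TCP orientation; "contact_force": force on the tool from outside, world axes, zero at the start; "ft_torque": the same for the moment, N m; "width": opening from 0.0 (shut) to 1.0 (fully open); "grasp_force": force on a finger pad.
Only numpy, scipy, OpenCV 4.12 (cv2) and the standard library are available. Lean on these libraries where they do the work, as an engineer would, in place of code of your own. Each camera call takes 0.05 s, during which the arm holds its last target. There are 200 camera calls.

## Working session

There is one attempt and no reset: what is moved stays moved. The work goes in short steps, Python scripts to look and compute and a tool call to move; the robot and the scene stay as the last step left them, time stands still between calls to the robot, and variables do not carry over. Pictures are saved under pics/ and viewed, at most 11 in all, crops included, and the job is handed in when it is done.

Besides the shell and the picture viewer there is one more tool, called after "Emit:" as name([rows], argument=value, ...), one row to a line, values as JSON. carry_out: Moves the arm, as the interface text tells. Its arguments: {"type":"object","properties":{"commands":{"type":"array","items":{"type":"array","items":{"type":"number"}}},"hand":{"type":"number"}},"required":["commands"]}

```bash
mkdir -p pics; cat > h.py <<'E'
import numpy as np, cv2
from bench import bot
from scipy.spatial.transform import Rotation as R
def grab(n,f=None):
    d=bot.get_image(n); np.savez('%s.npz'%n,**d)
    if f: cv2.imwrite('pics/'+f,d['img'][:,:,::-1])
    return d
def load(n): return dict(np.load('%s.npz'%n))
def cloud(d):
    K=d['camera_matrix'];z=d['depth'];v,u=np.mgrid[0:480,0:640]
    p=np.stack([(u-K[0,2])/K[0,0]*z,-(v-K[1,2])/K[1,1]*z,-z],-1)
    T=d['world_from_camera'];return p@T[:3,:3].T+T[:3,3]
def ray(d,u,v,h):
    K=d['camera_matrix'];T=d['world_from_camera']
    r=T[:3,:3]@np.array([(u-K[0,2])/K[0,0],-(v-K[1,2])/K[1,1],-1]);o=T[:3,3]
    return o+r*(h-o[2])/r[2]
E
python3 - <<'E'
from h import *
a=grab('scene');b=grab('side')
im=np.hstack([cv2.resize(x['img'],(800,600)) for x in (a,)])
cv2.imwrite('pics/a.png',im[:,:,::-1]);cv2.imwrite('pics/b.png',b['img'][:,:,::-1])
for d in(a,b):print(d['world_from_camera'].round(3).tolist(),d['camera_matrix'][0,0])
s=bot.sense();print(s['position'],s['eef_rot'],s['contact_force'],s['clock'])
E
```

```text
[[0.852, 0.315, -0.418, 0.084], [-0.523, 0.479, -0.705, -1.093], [-0.021, 0.819, 0.573, 0.744], [0.0, 0.0, 0.0, 1.0]] 601.355707381537
[[-1.0, 0.001, 0.031, 0.617], [0.024, -0.607, 0.794, 0.574], [0.02, 0.794, 0.607, 0.662], [0.0, 0.0, 0.0, 1.0]] 470.4991546266397
[ 0.19921954 -0.61824169  0.21630438] [ 9.87873782e-01  1.55257264e-01 -1.87323472e-04 -7.33206878e-04] [-0.10208718  0.07240682  0.18091321] 0.1
```

View pics/a.png

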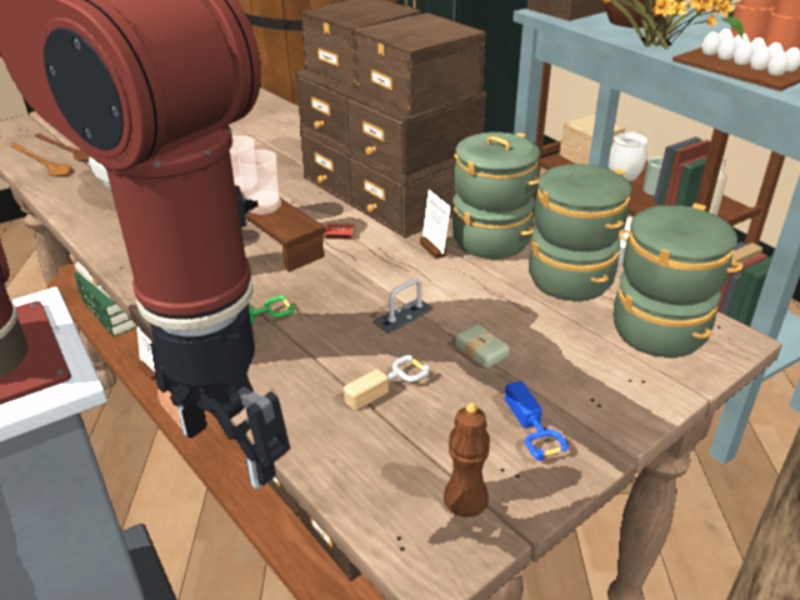

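View pics/b.png

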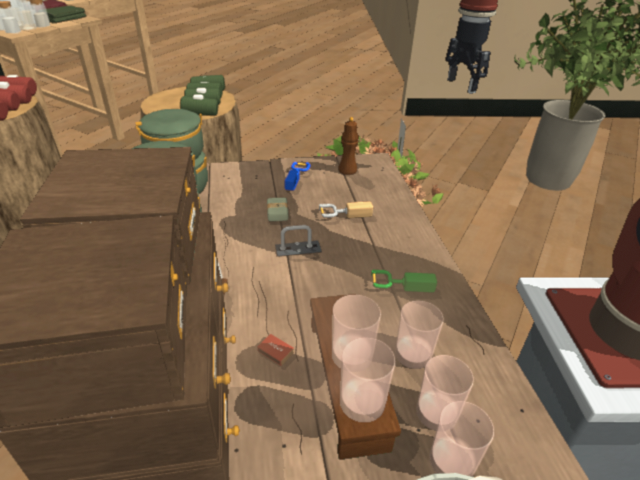

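Candidates for the fob in the scene picture (800 px wide) are the pale wooden one at (367,389), a blue one at (525,405) and a green one at (265,308). I choose the pale one. The hoop and plate are at (404,308). Next I check the choice in a close crop and measure it.

```bash
python3 - <<'E'
from h import *
a=load('scene');P=cloud(a)
c=a['img'][210:340,260:440];cv2.imwrite('pics/c.png',cv2.resize(c,None,fx=4.4,fy=4.4,interpolation=2)[:,:,::-1])
hsv=cv2.cvtColor(a['img'],cv2.COLOR_RGB2HSV)
m=np.zeros((480,640),bool);m[285:330,270:315]=1
m&=(P[...,2]>.027)&(P[...,2]<.037)
q=P[m][:,:2].astype(np.float32);print('fob top',m.sum(),cv2.minAreaRect(q),np.median(P[m],0))
m=np.zeros((480,640),bool);m[275:315,305:350]=1
m&=(P[...,2]>.013)&(P[...,2]<.026);q=P[m];print('hook',m.sum(),q.min(0),q.max(0),q.mean(0))
m=np.zeros((480,640),bool);m[215:270,290:355]=1
m1=m&(P[...,2]>.0025)&(P[...,2]<.0075)&(a['img'].max(-1)<110);print('plate',m1.sum(),cv2.minAreaRect(P[m1][:,:2].astype(np.float32)))
m2=m&(P[...,2]>.015)&(P[...,2]<.07);q=P[m2];print('hoop',m2.sum(),q.min(0),q.max(0),cv2.minAreaRect(q[:,:2].astype(np.float32)))
s=load('side');S=cloud(s)
m=np.zeros((480,640),bool);m[215:262,265:330]=1
m2=m&(S[...,2]>.015)&(S[...,2]<.07);q=S[m2];print('hoop side',m2.sum(),q.min(0),q.max(0),cv2.minAreaRect(q[:,:2].astype(np.float32)))
m1=m&(S[...,2]>.0025)&(S[...,2]<.0075)&(s['img'].max(-1)<110);print('plate side',m1.sum(),cv2.minAreaRect(S[m1][:,:2].astype(np.float32)))
m=np.zeros((480,640),bool);m[195:222,340:380]=1
m&=(S[...,2]>.027)&(S[...,2]<.037);print('fob side',m.sum(),cv2.minAreaRect(S[m][:,:2].astype(np.float32)))
E
```

```text
fob top 394 ((0.4672619104385376, -0.39138591289520264), (0.06272321194410324, 0.031640149652957916), 6.667381286621094) [ 0.46599387 -0.39393137  0.03151402]
hook 320 [ 0.48625709 -0.41548648  0.01306708] [ 0.56712836 -0.36070684  0.02598334] [ 0.53504267 -0.39128636  0.01873399]
plate 414 ((0.6170660853385925, -0.2485244870185852), (0.1011337861418724, 0.060875941067934036), 6.5711750984191895)
hoop 224 [ 0.58882089 -0.2656759   0.0150134 ] [ 0.65781828 -0.24784449  0.06582992] ((0.6231943964958191, -0.25551536679267883), (0.07024872303009033, 0.011601327918469906), 9.299176216125488)
hoop side 288 [ 0.54206397 -0.36336166  0.0151476 ] [ 0.68886014 -0.24168099  0.06893448] ((0.6114777326583862, -0.3058541417121887), (0.14641228318214417, 0.12183252722024918), 4.20511531829834)
plate side 702 ((0.6205455660820007, -0.30223363637924194), (0.17536017298698425, 0.15217572450637817), 87.14769744873047)
fob side 197 ((0.46769601106643677, -0.38616305589675903), (0.06263364851474762, 0.029790395870804787), 9.289896011352539)
```

View pics/c.png

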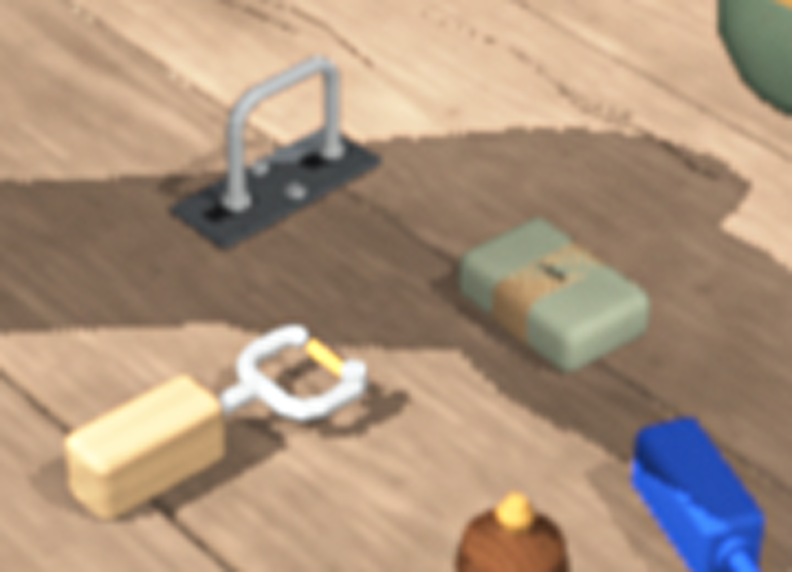

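The crop confirms it: the pale block with a white hook and brass gate is the fob. The hoop stands on the dark plate. I'll check the grinder and soap positions, then move.

```bash
python3 - <<'E'
from h import *
a=load('scene');P=cloud(a)
m=np.zeros((480,640),bool);m[322:412,355:392]=1;m&=P[...,2]>.02
print(P[m].min(0),P[m].max(0),np.median(P[m],0),bot.tcp_to_tips)
m=np.zeros((480,640),bool);m[258:296,360:412]=1;m&=P[...,2]>.02;m&=P[...,2]<.03
print(P[m].min(0),P[m].max(0))
E
```

```text
[ 0.08363318 -1.09310883  0.02000445] [ 0.50021507 -0.59609468  0.74402464] [ 0.46732038 -0.62801602  0.1011631 ] 0.022
[ 0.64194935 -0.4375563   0.02000886] [ 0.69566198 -0.36009977  0.02817812]
```

Emit:
carry_out([
  [45,-19,0,0,0,5],
  [90,-38,0,0,0,10],
  [135,-57,0,0,0,10],
  [180,-75,0,0,0,10],
  [220,-92,0,0,0,10],
], hand=1)

```text
clock: 0.6
position: [0.3823, -0.4614, 0.2168]
eef_rot: [0.998, 0.069, -0.0, -0.0]
contact_force: [0.6, 0.3, 0.8]
width: 0.997
grasp_force: 0.0
```

```bash
cat > go.py <<'E'
from h import *
import sys
s=bot.sense();Rt=R.from_quat(s['eef_rot']).as_matrix()
print(s['clock'],s['position'].round(4),'yaw',np.degrees(np.arctan2(Rt[1,0],Rt[0,0])).round(2),'z',Rt[:,2].round(3),'F',s['contact_force'].round(2),s['width'],s['grasp_force'])
if len(sys.argv)>1:
    t=np.array(list(map(float,sys.argv[1:4])));print('shift mm',(Rt.T@(t-s['position'])*1000).round(1))
E
python3 go.py .467 -.389 .15
```

```text
0.6 [ 0.3823 -0.4614  0.2168] yaw 7.93 z [-0.     0.001 -1.   ] F [0.62 0.3  0.76] 0.9970739479553401 0.0
shift mm [ 93.9 -60.   66.9]
```

Emit:
carry_out([
  [35,-22,25,0,0,0],
  [70,-45,50,0,0,0],
  [94,-60,67,0,0,0],
  [94,-60,67,0,0,0],
  [94,-60,67,0,0,0],
])

```text
clock: 1.1
position: [0.4654, -0.3907, 0.1494]
eef_rot: [0.998, 0.069, -0.001, -0.0]
contact_force: [-0.2, -0.9, 1.0]
width: 0.998
grasp_force: 0.0
```

```bash
python3 go.py .467 -.389 .15; python3 - <<'E'
from h import *
grab('wrist','w1.png')
E
```

```text
1.1 [ 0.4654 -0.3907  0.1494] yaw 7.94 z [-0.001  0.001 -1.   ] F [-0.24 -0.93  0.98] 0.998345364365008 0.0
shift mm [ 1.9 -1.5 -0.6]
```

View pics/w1.png

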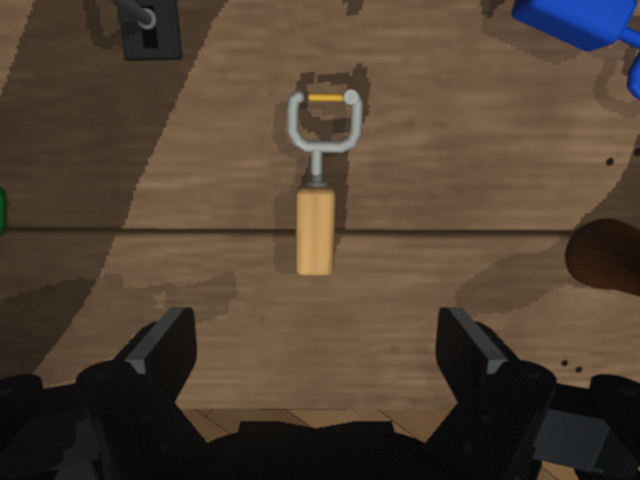

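The wrist view shows the block at cols 298–334, rows 188–274, the gate at about (327,97), and the near leg's base at (147,18). I'll refine from its depth.

```bash
python3 - <<'E'
from h import *
w=load('wrist');P=cloud(w)
m=np.zeros((480,640),bool);m[180:282,290:342]=1
m&=(P[...,2]>.028)&(P[...,2]<.037);q=P[m];print(m.sum(),np.median(q[:,2]),cv2.minAreaRect(q[:,:2].astype(np.float32)),q.mean(0))
for v in (195,230,265):print(ray(w,316,v,.032))
print('shank',ray(w,316,165,.016),'gate ends',ray(w,308,98,.016),ray(w,343,98,.016))
m=np.zeros((480,640),bool);m[85:155,285:365]=1
m&=(P[...,2]>.013)&(P[...,2]<.026);q=P[m];print('loop',cv2.minAreaRect(q[:,:2].astype(np.float32)))
for u,v in((125,59),(181,59)):print('plate corner',ray(w,u,v,.005),P[v-4,u+(6 if u<150 else -6)])
print(ray(w,148,18,.064))
E
```

```text
3316 0.03250418996699583 ((0.4678457975387573, -0.38959965109825134), (0.06288327276706696, 0.027874618768692017), 6.7443060874938965) [ 0.46899267 -0.38949363  0.03230318]
[ 0.49417264 -0.38697883  0.032     ]
[ 0.46980555 -0.39034197  0.032     ]
[ 0.44428017 -0.39386497  0.032     ]
shank [ 0.51324541 -0.38433137  0.016     ] gate ends [ 0.55701917 -0.37276893  0.016     ] [ 0.56028296 -0.39646966  0.016     ]
loop ((0.5424500107765198, -0.3861096501350403), (0.041837770491838455, 0.052016787230968475), 9.044466972351074)
plate corner [ 0.56593959 -0.24334877  0.005     ] [ 0.56900468 -0.24765045  0.00549906]
plate corner [ 0.57123459 -0.28183638  0.005     ] [ 0.5730065  -0.27811543  0.00649923]
[ 0.58140887 -0.28260861  0.064     ]
```

Emit:
carry_out([
  [3,-1,35,0,0,0],
  [3,-1,70,0,0,0],
  [3,-1,100,0,0,0],
  [3,-1,115,0,0,0],
  [3,-1,122,0,0,0],
])

```text
clock: 1.65
position: [0.4671, -0.3908, 0.0274]
eef_rot: [0.998, 0.068, -0.001, -0.0]
contact_force: [0.2, 0.2, -0.1]
width: 1.002
grasp_force: 0.0
```

Emit:
carry_out([
  [0,0,0,0,0,0],
  [0,0,0,0,0,0],
  [0,0,0,0,0,0],
  [0,0,0,0,0,0],
  [0,0,0,0,0,0],
], hand=-1)

```text
clock: 2.15
position: [0.4686, -0.3901, 0.0288]
eef_rot: [0.998, 0.069, 0.0, 0.0]
contact_force: [0.7, 0.4, -0.9]
width: 0.143
grasp_force: 0.0
```

```bash
python3 go.py
```

```text
2.15 [ 0.4686 -0.3901  0.0288] yaw 7.86 z [ 0.001 -0.001 -1.   ] F [ 0.74  0.37 -0.94] 0.14320582079910174 0.0
```

The opening has gone below the block's 28 mm, so I need to look.

```bash
python3 - <<'E'
from h import *
s=grab('side');w=grab('wrist')
c=cv2.resize(s['img'][170:250,290:410],(600,400))
im=np.vstack([c[:300],cv2.resize(w['img'],(400,300)).repeat(1,0)[:, :][:, :].copy() if 0 else cv2.copyMakeBorder(cv2.resize(w['img'],(400,300)),0,0,0,200,0)])
cv2.imwrite('pics/d.png',im[:,:,::-1])
E
python3 go.py
```

```text
2.25 [ 0.4684 -0.39    0.0284] yaw 7.87 z [ 0. -0. -1.] F [ 1.36 -0.17 -0.97] 0.003575318692896521 0.0
```

View pics/d.png

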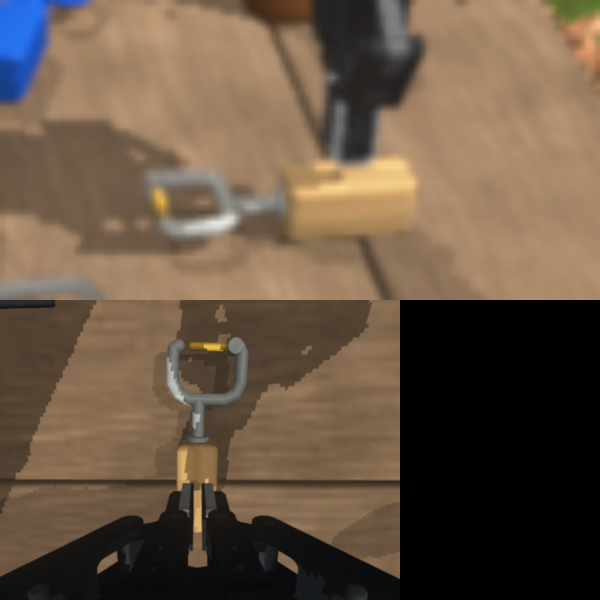

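```bash
python3 - <<'E'
from h import *
s=load('side');S=cloud(s)
# crop px -> orig: u=290+x/5, v=170+y/5
for x,y in((350,60),(350,100),(350,130),(345,150),(350,158),(350,170),(350,185),(350,210),(350,230),(380,170),(310,175)):
    u=290+x//5;v=170+y//5;print((u,v),s['img'][v,u],S[v,u].round(4))
w=load('wrist');W=cloud(w)
for x,y in((186,500),(186,520),(210,500),(198,500),(198,530),(198,470),(198,450)):
    u=int(x*1.6);v=int((y-300)*1.6);print((u,v),w['img'][v,u],W[v,u].round(4))
E
python3 go.py
```

```text
(360, 182) [46 45 44] [ 0.4734 -0.3691  0.1087]
(360, 190) [40 36 35] [ 0.4748 -0.3485  0.0997]
(360, 196) [47 45 44] [ 0.4702 -0.3701  0.07  ]
(359, 200) [47 46 46] [ 0.4721 -0.3674  0.0606]
(360, 201) [58 58 56] [ 0.4686 -0.3728  0.0543]
(360, 204) [226 182 123] [ 0.4651 -0.3906  0.0342]
(360, 207) [243 206 135] [ 0.4668 -0.3751  0.0356]
(360, 212) [191 151  99] [ 0.4654 -0.3766  0.02  ]
(360, 216) [156 124  82] [ 0.4644 -0.3768  0.008 ]
(366, 204) [235 194 127] [ 0.4507 -0.3888  0.0354]
(352, 205) [171 136  89] [ 0.4851 -0.3869  0.0336]
(297, 320) [69 67 64] [ 0.479  -0.3829  0.0714]
(297, 352) [29 24 22] [ 0.4802 -0.3837  0.0929]
(336, 320) [68 68 64] [ 0.4804 -0.395   0.0709]
(316, 320) [188 150  94] [ 0.4611 -0.3914  0.0314]
(316, 368) [213 171 109] [ 0.439  -0.3944  0.032 ]
(316, 272) [135 105  65] [ 0.4827 -0.3884  0.0331]
(316, 240) [132 102  65] [ 0.4958 -0.3866  0.0329]
2.25 [ 0.4684 -0.39    0.0284] yaw 7.87 z [ 0. -0. -1.] F [ 1.36 -0.17 -0.97] 0.003575318692896521 0.0
```

```bash
python3 - <<'E'
from h import *
for n,(r0,r1,c0,c1) in dict(wrist=(280,420,270,360),side=(170,215,345,385)).items():
    d=load(n);P=cloud(d);m=np.zeros((480,640),bool);m[r0:r1,c0:c1]=1
    m&=(d['img'].max(-1)<110)&(d['img'].max(-1)-d['img'].min(-1).astype(int)<14)&(P[...,2]>.0)
    m=cv2.erode(m.astype(np.uint8),np.ones((2,2)))>0
    q=P[m];o=np.argsort(q[:,2]);print(n,m.sum(),q[o[:60:6]].round(4).tolist())
    v,u=np.nonzero(m);print(list(zip(u[o[:60:6]],v[o[:60:6]])))
E
python3 go.py
```

```text
wrist 7975 [[0.4781, -0.3816, 0.0488], [0.4805, -0.3964, 0.0496], [0.4788, -0.3831, 0.05], [0.4792, -0.3852, 0.0502], [0.48, -0.3935, 0.0504], [0.4805, -0.3938, 0.0507], [0.4786, -0.3849, 0.0508], [0.479, -0.3845, 0.051], [0.4792, -0.3856, 0.0511], [0.4737, -0.379, 0.0514]]
[(np.int64(296), np.int64(295)), (np.int64(337), np.int64(295)), (np.int64(300), np.int64(295)), (np.int64(306), np.int64(295)), (np.int64(329), np.int64(296)), (np.int64(330), np.int64(295)), (np.int64(305), np.int64(297)), (np.int64(304), np.int64(296)), (np.int64(307), np.int64(296)), (np.int64(287), np.int64(308))]
side 350 [[0.4709, -0.3737, 0.0537], [0.4644, -0.3691, 0.0567], [0.4721, -0.3674, 0.0606], [0.4787, -0.3755, 0.0638], [0.4605, -0.3681, 0.0658], [0.47, -0.3698, 0.0674], [0.4788, -0.3791, 0.07], [0.4743, -0.3772, 0.0711], [0.4631, -0.3725, 0.0742], [0.4731, -0.3691, 0.0762]]
[(np.int64(359), np.int64(201)), (np.int64(362), np.int64(201)), (np.int64(359), np.int64(200)), (np.int64(356), np.int64(197)), (np.int64(364), np.int64(198)), (np.int64(360), np.int64(197)), (np.int64(356), np.int64(194)), (np.int64(358), np.int64(194)), (np.int64(363), np.int64(194)), (np.int64(359), np.int64(194))]
2.25 [ 0.4684 -0.39    0.0284] yaw 7.87 z [ 0. -0. -1.] F [ 1.36 -0.17 -0.97] 0.003575318692896521 0.0
```

Emit:
carry_out([
  [0,0,0,0,0,0],
  [0,0,0,0,0,0],
  [0,0,0,0,0,0],
  [0,0,0,0,0,0],
  [0,0,0,0,0,0],
], hand=0)

```text
clock: 2.75
position: [0.4683, -0.3899, 0.0281]
eef_rot: [0.998, 0.069, -0.0, -0.0]
contact_force: [1.1, -0.3, -1.2]
width: 0.501
grasp_force: 0.0
```

Both cameras put the fingertips at z≈0.049 with the reported TCP at 0.028. The tips are really about 21 mm above the reported TCP, contrary to the sheet, so the fingers closed just above the block without touching it. I'll descend about 40 mm more, gently and half open.

Emit:
carry_out([
  [0,0,8,0,0,0],
  [0,0,16,0,0,0],
  [0,0,20,0,0,0],
  [0,0,20,0,0,0],
  [0,0,20,0,0,0],
])

```text
clock: 3.25
position: [0.4682, -0.3899, 0.0079]
eef_rot: [0.998, 0.069, -0.0, -0.0]
contact_force: [0.4, -0.2, 0.5]
width: 0.504
grasp_force: 0.0
```

Emit:
carry_out([
  [0,0,5,0,0,0],
  [0,0,10,0,0,0],
  [0,0,15,0,0,0],
  [0,0,20,0,0,0],
  [0,0,20,0,0,0],
])

```text
clock: 3.75
position: [0.4677, -0.3895, -0.0129]
eef_rot: [0.998, 0.069, -0.001, -0.001]
contact_force: [-0.3, -0.2, 0.3]
width: 0.5
grasp_force: 0.0
```

```bash
python3 - <<'E'
from h import *
s=grab('side');w=grab('wrist')
c=cv2.resize(s['img'][170:250,290:410],(600,400))
im=np.vstack([c[:300],cv2.copyMakeBorder(cv2.resize(w['img'],(400,300)),0,0,0,200,0)])
cv2.imwrite('pics/e.png',im[:,:,::-1])
E
python3 go.py
```

```text
3.85 [ 0.4682 -0.3898 -0.0121] yaw 7.87 z [-0.  0. -1.] F [0.24 0.33 0.05] 0.5022347809109027 0.0
```

View pics/e.png

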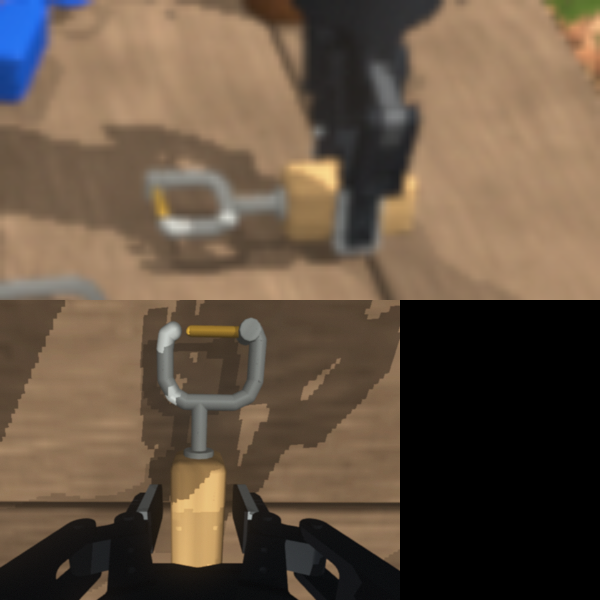

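The fingers now straddle the block, with a jaw on each side and the tips just off the table. Closing the gripper.

Emit:
carry_out([
  [0,0,0,0,0,0],
  [0,0,0,0,0,0],
  [0,0,0,0,0,0],
  [0,0,0,0,0,0],
  [0,0,0,0,0,0],
], hand=-1)

```text
clock: 4.35
position: [0.4686, -0.3901, -0.0115]
eef_rot: [0.998, 0.069, 0.0, 0.0]
contact_force: [-1.1, 0.4, 3.9]
width: 0.322
grasp_force: 60.0
```

Emit:
carry_out([
  [0,0,-15,0,0,0],
  [0,0,-35,0,0,0],
  [0,0,-60,0,0,0],
  [0,0,-80,0,0,0],
  [0,0,-80,0,0,0],
])

```text
clock: 4.85
position: [0.4698, -0.391, 0.0717]
eef_rot: [0.998, 0.069, 0.002, 0.002]
contact_force: [1.4, -0.3, -2.4]
width: 0.315
grasp_force: 59.4
```

```bash
python3 go.py;python3 - <<'E'
from h import *
w=grab('wrist','f.png');P=cloud(w)
E
```

```text
4.85 [ 0.4698 -0.391   0.0717] yaw 7.86 z [ 0.004 -0.003 -1.   ] F [ 1.42 -0.34 -2.36] 0.3148245351568821 59.409093260765076
```

View pics/f.png

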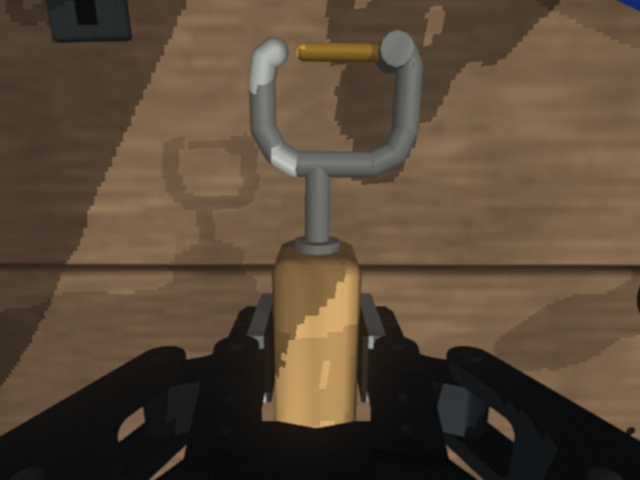

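The fob is held: 59 N grip, opening 0.32, which is about 27 mm. The plate is at the top-left (90,20). I move forward and left to see the plate and leg from above, beside the hook.

Emit:
carry_out([
  [20,-14,0,0,0,0],
  [45,-30,0,0,0,0],
  [65,-44,0,0,0,0],
  [75,-50,0,0,0,0],
  [75,-50,0,0,0,0],
])

```text
clock: 5.4
position: [0.5364, -0.3282, 0.0671]
eef_rot: [0.998, 0.07, -0.0, -0.001]
contact_force: [0.9, 0.2, -2.4]
width: 0.32
grasp_force: 59.4
```

```bash
python3 go.py;python3 - <<'E'
from h import *
w=grab('wrist','g.png')
E
```

```text
5.4 [ 0.5364 -0.3282  0.0671] yaw 8.03 z [-0.001  0.001 -1.   ] F [ 0.95  0.24 -2.39] 0.3197677488242432 59.38587963581085
```

View pics/g.png

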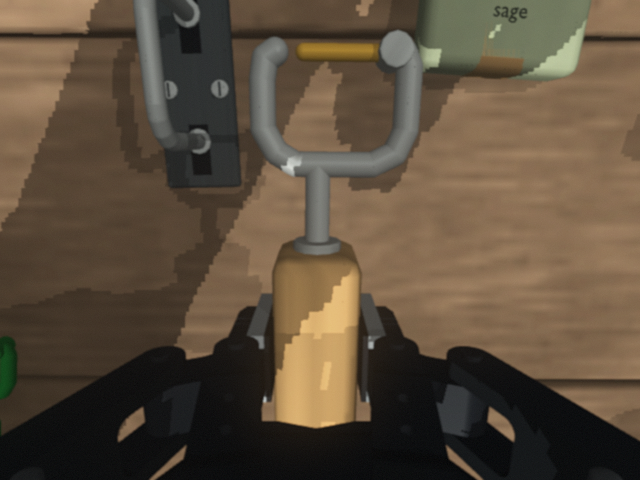

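The view shows the plate's near corners at (170,187) and (241,185) and its right edge running to (228,0). The near leg's foot is at (200,143) and the far one at (187,14). The slot spans rows 128–175.

```bash
python3 - <<'E'
from h import *
w=load('wrist')
f=lambda u,v,h=.005:ray(w,u,v,h)[:2]
A=f(170,187);B=f(241,185);C=f(229,10);yaw=np.degrees(np.arctan2(*(C-B)[::-1]))
n=A-B;print(A,B,C,'w',np.linalg.norm(n),'yaw edge',yaw,'yaw from front',np.degrees(np.arctan2(-n[0],n[1])))
L1=f(200,143,.007);L2=f(187,14,.007);print('legs',L1,L2,np.linalg.norm(L2-L1),'yaw legs',np.degrees(np.arctan2(*(L2-L1)[::-1])))
e=np.array([np.cos(np.radians(8)),np.sin(np.radians(8))]);
print('near leg from edge',(L1-(A+B)/2)@e,'lat',(L1-(A+B)/2)@[-e[1],e[0]])
# fob axis check: block sides & shank & gate in held pose
P=cloud(w)
T=bot.sense();Rt=R.from_quat(T['eef_rot']).as_matrix()
h=.067+.0121
for name,u,v,z in(('shank',317,200,h+.016),('gateL',299,51,h+.016),('gateR',379,51,h+.016),('topfrontL',281,250,h+.032),('topfrontR',353,250,h+.032),('midL',274,330,h+.032),('midR',360,330,h+.032)):
    p=ray(w,u,v,z);print(name,(Rt.T@(p-T['position'])*1000).round(1))
a=P[51,335],P[130,262],P[100,408]
print([(Rt.T@(p-T['position'])*1000).round(1) for p in a],P[300,316])
E
```

```text
[ 0.56582601 -0.24382763] [ 0.57227117 -0.28213715] [ 0.65642339 -0.26863051] w 0.03884790011814127 yaw edge 9.118342530339575 yaw from front 9.549953926671957
legs [ 0.59144611 -0.25913206] [ 0.65137588 -0.2489826 ] 0.06078312982856525 yaw legs 9.612172007150084
near leg from edge 0.022715414119335517 lat 0.0006957209454503126
shank [ 48.2  -0.9 -28. ]
gateL [ 92.5  -6.3 -28. ]
gateR [ 92.5  17.4 -28. ]
topfrontL [ 35.8 -11.5 -43.9]
topfrontR [ 35.8   9.7 -44. ]
midL [ 10.  -14.2 -43.9]
midR [ 10.   12.5 -43.9]
[array([ 92.1,   4.3, -30. ]), array([ 69.9, -17.4, -32.2]), array([ 78.4,  25.9, -32.3])] [ 0.55496769 -0.32599506  0.11132599]
```

```bash
python3 go.py .4662 -.2806 .067
```

```text
5.45 [ 0.5352 -0.3299  0.0672] yaw 7.92 z [-0.002  0.001 -1.   ] F [-0.43 -0.64 -2.65] 0.3147760725876589 59.38405215740204
shift mm [-61.5 -58.3   0.3]
```

Emit:
carry_out([
  [-20,-18,0,0,0,-0.5],
  [-40,-36,0,0,0,-1],
  [-55,-52,0,0,0,-1.5],
  [-61,-58,0,0,0,-1.5],
  [-61,-58,0,0,0,-1.5],
])

```text
clock: 5.95
position: [0.466, -0.2819, 0.0682]
eef_rot: [0.997, 0.081, -0.0, 0.0]
contact_force: [0.1, -0.3, -2.4]
width: 0.32
grasp_force: 59.5
```

Emit:
carry_out([
  [0,0,20,0,0,0],
  [0,0,40,0,0,0],
  [0,0,60,0,0,0],
  [0,0,70,0,0,0],
  [0,0,70,0,0,0],
])

```text
clock: 6.45
position: [0.4668, -0.2813, -0.0032]
eef_rot: [0.997, 0.081, -0.001, -0.001]
contact_force: [-1.1, 0.9, -2.6]
width: 0.32
grasp_force: 59.5
```

Emit:
carry_out([
  [0,0,0,0,0,0],
  [0,0,0,0,0,0],
  [0,0,0,0,0,0],
  [0,0,0,0,0,0],
  [0,0,0,0,0,0],
])

```text
clock: 6.95
position: [0.4676, -0.2811, -0.0015]
eef_rot: [0.997, 0.082, 0.0, 0.0]
contact_force: [-0.2, 0.1, -3.0]
width: 0.32
grasp_force: 59.5
```

```bash
python3 go.py .4662 -.2806 -.01;python3 - <<'E'
from h import *
w=grab('wrist');s=grab('scene')
c=cv2.resize(s['img'][205:305,260:380],(600,500))[:300+100]
im=np.hstack([c[:400],cv2.resize(w['img'],(533,400))])[:, :]
cv2.imwrite('pics/i.png',cv2.resize(im,(800,282))[:,:,::-1])
E
```

```text
6.95 [ 0.4676 -0.2811 -0.0015] yaw 9.37 z [ 0.001 -0.    -1.   ] F [-0.18  0.11 -2.97] 0.3200543225411806 59.527732729911804
shift mm [-1.3 -0.7  8.5]
```

View pics/i.png

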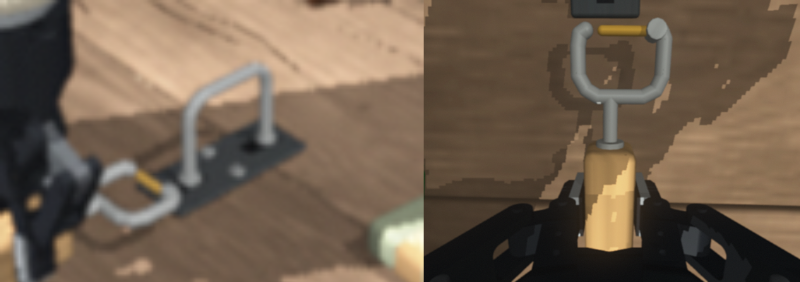

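The wrist view shows the plate's near edge dead ahead of the loop, and the scene view shows the gate just short of the leg. I'll check the lateral alignment in numbers.

```bash
python3 - <<'E'
from h import *
w=load('wrist');s=bot.sense();Rt=R.from_quat(s['eef_rot']).as_matrix();p0=s['position']
g=w['img'].astype(int).max(-1)
for v in (8,16,22):print(v,np.nonzero(g[v,200:420]<70)[0][[0,-1]]+200, g[v,245:256],g[v,362:374])
for u,v,z in((250,20,.005),(368,20,.005)):
    p=ray(w,u,v,z);print((Rt.T@(p-p0)*1000).round(1))
P=cloud(w)
for v in(90,110):
    d=P[v,230:420,2];m=np.nonzero((d>.018)&(d<.05))[0]+230;print(v,m.min(),m.max(),[(Rt.T@(ray(w,c,v,.0265)-p0)*1000).round(1) for c in(m.min(),m.max())])
E
```

```text
8 [249 367] [93 84 76 71 63 49 39 44 50 55 58] [ 59  56  55  52  47  64  88 101 104 102 101 100]
16 [250 367] [87 80 77 75 71 53 40 43 49 55 57] [ 59  57  56  52  51  69  92 104 103 104 105 104]
22 [250 366] [90 81 80 78 74 58 44 43 47 50 55] [ 59  57  56  50  55  73  90  98 100  99  97  99]
[105.1 -21.8  -6.7]
[105.   18.2  -6.7]
90 249 419 [array([ 80.4, -19.8, -28.2]), array([ 80.3,  31.8, -28.2])]
110 249 419 [array([ 74.6, -20. , -28.2]), array([ 74.5,  32.2, -28.2])]
```

Emit:
carry_out([
  [0,-2.5,4,0,0,0],
  [4,-2.5,8,0,0,0],
  [9,-2.5,8,0,0,0],
  [14,-2.5,8,0,0,0],
  [17,-2.5,8,0,0,0],
])

```text
clock: 7.55
position: [0.4847, -0.2755, -0.0098]
eef_rot: [0.997, 0.082, 0.0, -0.0]
contact_force: [0.0, 0.9, -2.5]
width: 0.318
grasp_force: 59.5
```

Emit:
carry_out([
  [1,0,0,0,0,0],
  [2,0,0,0,0,0],
  [3,0,0,0,0,0],
  [4,0,0,0,0,0],
  [5,0,0,0,0,0],
])

```text
clock: 8.05
position: [0.4887, -0.275, -0.0098]
eef_rot: [0.997, 0.082, -0.0, -0.0]
contact_force: [0.4, -0.2, -2.5]
width: 0.316
grasp_force: 59.5
```

```bash
python3 go.py
```

```text
8.05 [ 0.4887 -0.275  -0.0098] yaw 9.36 z [-0.  0. -1.] F [ 0.38 -0.16 -2.5 ] 0.31627472217992286 59.52623784542084
```

Emit:
carry_out([
  [1,0,0,0,0,0],
  [2,0,0,0,0,0],
  [3,0,0,0,0,0],
  [4,0,0,0,0,0],
  [5,0,0,0,0,0],
])

```text
clock: 8.55
position: [0.4937, -0.2741, -0.0099]
eef_rot: [0.997, 0.082, 0.0, -0.0]
contact_force: [0.5, -0.2, -1.5]
width: 0.321
grasp_force: 59.5
```

Emit:
carry_out([
  [1,0,0,0,0,0],
  [2,0,0,0,0,0],
  [3,0,0,0,0,0],
  [3,0,0,0,0,0],
  [3,0,0,0,0,0],
])

```text
clock: 9.05
position: [0.4964, -0.2737, -0.0099]
eef_rot: [0.997, 0.082, -0.0, -0.0]
contact_force: [-1.5, -0.3, -1.7]
width: 0.319
grasp_force: 59.5
```

Emit:
carry_out([
  [1,0,0,0,0,0],
  [2,0,0,0,0,0],
  [3,0,0,0,0,0],
  [3,0,0,0,0,0],
  [3,0,0,0,0,0],
])

```text
clock: 9.55
position: [0.4994, -0.2732, -0.0099]
eef_rot: [0.997, 0.082, -0.0, -0.0]
contact_force: [-4.1, -0.8, -1.7]
width: 0.315
grasp_force: 59.6
```

Emit:
carry_out([
  [1,0,0,0,0,0],
  [2,0,0,0,0,0],
  [3,0,0,0,0,0],
  [3,0,0,0,0,0],
  [3,0,0,0,0,0],
])

```text
clock: 10.05
position: [0.5025, -0.2726, -0.0099]
eef_rot: [0.997, 0.082, -0.0, -0.0]
contact_force: [-3.8, -0.7, -1.7]
width: 0.32
grasp_force: 59.6
```

```bash
python3 - <<'E'
from h import *
w=grab('wrist');s=bot.sense();print(s['contact_force'],s['position'])
cv2.imwrite('pics/j.png',w['img'][0:220,180:460,::-1].repeat(2,0).repeat(2,1))
E
```

```text
[-3.33367579 -1.26744373 -0.84823589] [ 0.50247248 -0.27262957 -0.00992127]
```

View pics/j.png

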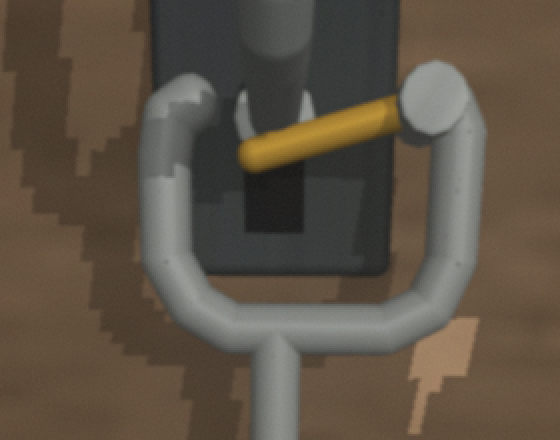

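The gate is swinging in with the leg centred at about 4 N. Continuing steadily.

Emit:
carry_out([
  [1.5,0,0,0,0,0],
  [3,0,0,0,0,0],
  [4.5,0,0,0,0,0],
  [6,0,0,0,0,0],
  [7,0,0,0,0,0],
])

```text
clock: 10.6
position: [0.5094, -0.2716, -0.01]
eef_rot: [0.997, 0.082, -0.0, -0.0]
contact_force: [-4.8, -1.6, -1.7]
width: 0.315
grasp_force: 59.5
```

Emit:
carry_out([
  [1.5,0,0,0,0,0],
  [3,0,0,0,0,0],
  [4.5,0,0,0,0,0],
  [6,0,0,0,0,0],
  [7,0,0,0,0,0],
])

```text
clock: 11.1
position: [0.5166, -0.2706, -0.0098]
eef_rot: [0.997, 0.082, 0.0, 0.0]
contact_force: [-3.7, -2.0, -2.6]
width: 0.319
grasp_force: 59.6
```

Emit:
carry_out([
  [1,0,0,0,0,0],
  [2,0,0,0,0,0],
  [3,0,0,0,0,0],
  [4,0,0,0,0,0],
  [4,0,0,0,0,0],
])

```text
clock: 11.6
position: [0.5211, -0.2701, -0.0096]
eef_rot: [0.997, 0.082, 0.001, 0.0]
contact_force: [-0.3, -5.2, -3.0]
width: 0.317
grasp_force: 59.7
```

```bash
cat > gate.py <<'E'
from h import *
import sys
w=grab('wrist');s=bot.sense();print(s['contact_force'].round(2),s['position'].round(4))
im=w['img'].astype(int)
m=(im[...,0]-im[...,2]>70)&(im[...,0]>90);m[:, :230]=0;m[:,425:]=0;m[150:]=0
v,u=np.nonzero(m);print('brass',m.sum(),'u',u.min(),u.max(),'v',v.min(),v.max())
k=u<u.min()+12;print('tip',u[k].mean(),v[k].mean());print(cv2.minAreaRect(np.stack([u,v],1).astype(np.float32)))
E
python3 gate.py
```

```text
[ 0.68 -5.17 -3.21] [ 0.5211 -0.2702 -0.0095]
brass 1158 u 329 384 v 58 127
tip 335.65346534653463 117.26732673267327
((356.1810607910156, 93.92240905761719), (15.091557502746582, 83.03292846679688), 40.23635482788086)
```

Emit:
carry_out([
  [0.5,0,0,0,0,0],
  [1,0,0,0,0,0],
  [1.5,0,0,0,0,0],
  [1.5,0,0,0,0,0],
  [1.5,0,0,0,0,0],
])

```text
clock: 12.15
position: [0.5219, -0.2695, -0.0098]
eef_rot: [0.997, 0.082, 0.0, 0.0]
contact_force: [-0.7, -3.6, -1.9]
width: 0.319
grasp_force: 59.8
```

```bash
python3 gate.py
```

```text
[-1.37 -3.13 -0.22] [ 0.5219 -0.2695 -0.0098]
brass 1140 u 332 385 v 58 129
tip 338.4642857142857 117.95535714285714
((357.3345031738281, 94.843017578125), (15.036700248718262, 83.44542694091797), 38.290164947509766)
```

Emit:
carry_out([
  [0.5,0,0,0,0,0],
  [1,0,0,0,0,0],
  [1,0,0,0,0,0],
  [1,0,0,0,0,0],
  [1,0,0,0,0,0],
])

```text
clock: 12.7
position: [0.5227, -0.2694, -0.01]
eef_rot: [0.997, 0.082, -0.0, -0.0]
contact_force: [-0.7, -4.3, -3.7]
width: 0.317
grasp_force: 59.7
```

```bash
python3 gate.py
```

```text
[-0.75 -5.   -4.17] [ 0.5227 -0.2694 -0.01  ]
brass 1133 u 333 385 v 58 129
tip 339.3034188034188 117.2094017094017
((357.6961669921875, 94.81924438476562), (15.085397720336914, 83.05738830566406), 37.87498474121094)
```

Emit:
carry_out([
  [0.5,0,0,0,0,0],
  [1,0,0,0,0,0],
  [1.5,0,0,0,0,0],
  [1.5,0,0,0,0,0],
  [1.5,0,0,0,0,0],
])

```text
clock: 13.25
position: [0.5245, -0.2679, -0.0099]
eef_rot: [0.997, 0.082, 0.0, -0.001]
contact_force: [-0.2, 1.5, -1.9]
width: 0.317
grasp_force: 59.6
```

```bash
python3 gate.py
```

```text
[-0.13 -0.04 -2.27] [ 0.5244 -0.2679 -0.01  ]
brass 574 u 297 378 v 43 58
tip 299.8333333333333 49.986111111111114
((337.5, 50.5), (81.0, 15.0), 0.0)
```

The gate has snapped shut: the brass lies level again and the force is gone. Now drawing back.

Emit:
carry_out([
  [-3,0,0,0,0,0],
  [-6,0,0,0,0,0],
  [-9,0,0,0,0,0],
  [-12,0,0,0,0,0],
  [-13.5,0,0,0,0,0],
])

```text
clock: 13.8
position: [0.5104, -0.2714, -0.0099]
eef_rot: [0.997, 0.081, -0.0, -0.0]
contact_force: [-0.6, 0.3, -2.1]
width: 0.316
grasp_force: 59.6
```

Emit:
carry_out([
  [-0.5,0,0,0,0,0],
  [-1,0,0,0,0,0],
  [-1.5,0,0,0,0,0],
  [-1.5,0,0,0,0,0],
  [-1.5,0,0,0,0,0],
])

```text
clock: 14.3
position: [0.5095, -0.2715, -0.0099]
eef_rot: [0.997, 0.082, -0.0, -0.0]
contact_force: [-0.1, -1.4, -1.6]
width: 0.318
grasp_force: 59.6
```

Emit:
carry_out([
  [-0.5,0,0,0,0,0],
  [-1,0,0,0,0,0],
  [-1,0,0,0,0,0],
  [-1,0,0,0,0,0],
  [-1,0,0,0,0,0],
])

```text
clock: 14.8
position: [0.5087, -0.2716, -0.0098]
eef_rot: [0.997, 0.082, 0.0, 0.0]
contact_force: [1.9, 0.8, -2.9]
width: 0.321
grasp_force: 59.5
```

Emit:
carry_out([
  [-0.3,0,0,0,0,0],
  [-0.6,0,0,0,0,0],
  [-0.6,0,0,0,0,0],
  [-0.6,0,0,0,0,0],
  [-0.6,0,0,0,0,0],
])

```text
clock: 15.3
position: [0.5083, -0.2717, -0.0097]
eef_rot: [0.997, 0.082, 0.0, 0.0]
contact_force: [5.4, 0.8, -3.9]
width: 0.322
grasp_force: 59.4
```

Emit:
carry_out([
  [-0.3,0,0,0,0,0],
  [-0.5,0,0,0,0,0],
  [-0.7,0,0,0,0,0],
  [-0.7,0,0,0,0,0],
  [-0.7,0,0,0,0,0],
])

```text
clock: 15.8
position: [0.5083, -0.2717, -0.0096]
eef_rot: [0.997, 0.082, 0.001, 0.0]
contact_force: [7.2, 0.7, -4.3]
width: 0.315
grasp_force: 59.2
```

Emit:
carry_out([
  [-0.3,0,0,0,0,0],
  [-0.6,0,0,0,0,0],
  [-0.6,0,0,0,0,0],
  [-0.6,0,0,0,0,0],
  [-0.6,0,0,0,0,0],
])

```text
clock: 16.3
position: [0.5081, -0.2717, -0.0095]
eef_rot: [0.997, 0.082, 0.001, 0.0]
contact_force: [9.3, 1.0, -5.5]
width: 0.32
grasp_force: 59.2
```

Emit:
carry_out([
  [-0.3,0,0,0,0,0],
  [-0.3,0,0,0,0,0],
  [-0.3,0,0,0,0,0],
  [-0.3,0,0,0,0,0],
  [-0.3,0,0,0,0,0],
])

```text
clock: 16.8
position: [0.5081, -0.2717, -0.0095]
eef_rot: [0.997, 0.082, 0.002, 0.0]
contact_force: [10.4, 0.6, -5.9]
width: 0.319
grasp_force: 59.2
```

```bash
python3 gate.py
```

```text
[ 9.65  0.49 -6.35] [ 0.5081 -0.2717 -0.0095]
brass 662 u 297 378 v 43 59
tip 298.14285714285717 50.17857142857143
((337.3726806640625, 50.44750213623047), (80.9256362915039, 15.443577766418457), 1.8476102352142334)
```

The tug held at about 10 N with the gate shut. Easing forward, lowering to the table, and letting go.

Emit:
carry_out([
  [3,0,0,0,0,0],
  [6,0,0,0,0,0],
  [9,0,1,0,0,0],
  [9,0,2,0,0,0],
  [9,0,2,0,0,0],
])

```text
clock: 17.35
position: [0.5152, -0.2706, -0.0115]
eef_rot: [0.997, 0.082, -0.0, -0.0]
contact_force: [-0.2, 1.6, 4.5]
width: 0.314
grasp_force: 60.5
```

```bash
python3 gate.py
```

```text
[-1.26  2.03  4.38] [ 0.5152 -0.2706 -0.0115]
brass 617 u 337 378 v 43 58
tip 342.6170212765957 50.43617021276596
((357.5, 50.5), (41.0, 15.0), 0.0)
```

Emit:
carry_out([
  [0,0,0,0,0,0],
  [0,0,0,0,0,0],
  [0,0,0,0,0,0],
  [0,0,0,0,0,0],
  [0,0,0,0,0,0],
], hand=0.2)

```text
clock: 17.9
position: [0.5151, -0.2706, -0.0119]
eef_rot: [0.997, 0.082, -0.0, -0.0]
contact_force: [0.2, 0.1, 0.8]
width: 0.605
grasp_force: 0.0
```

Emit:
carry_out([
  [0,0,-10,0,0,0],
  [0,0,-25,0,0,0],
  [0,0,-50,0,0,0],
  [0,0,-80,0,0,0],
  [0,0,-100,0,0,0],
])

```text
clock: 18.4
position: [0.5162, -0.271, 0.0918]
eef_rot: [0.997, 0.082, 0.001, 0.001]
contact_force: [1.0, 0.5, 1.5]
width: 0.602
grasp_force: 0.0
```

Emit:
carry_out([
  [0,0,0,0,0,0],
  [0,0,0,0,0,0],
  [0,0,0,0,0,0],
  [0,0,0,0,0,0],
  [0,0,0,0,0,0],
])

```text
clock: 18.9
position: [0.5147, -0.2704, 0.0874]
eef_rot: [0.997, 0.082, -0.001, -0.0]
contact_force: [0.3, 0.4, -0.3]
width: 0.597
grasp_force: 0.0
```

```bash
python3 go.py; python3 - <<'E'
from h import *
w=grab('wrist','k.png');P=cloud(w)
m=(P[...,2]>.027)&(P[...,2]<.037);m[:150]=0;m[300:]=0;m[:,:270]=0;m[:,370:]=0
print(m.sum(),P[m].mean(0),cv2.minAreaRect(P[m][:,:2].astype(np.float32)))
E
```

```text
18.9 [ 0.5147 -0.2704  0.0874] yaw 9.36 z [-0.001  0.001 -1.   ] F [ 0.26  0.4  -0.34] 0.597263536281623 0.0
4621 [ 0.52030684 -0.26986079  0.03220549] ((0.51877760887146, -0.27025291323661804), (0.055055342614650726, 0.027650782838463783), 8.528014183044434)
```

View pics/k.png

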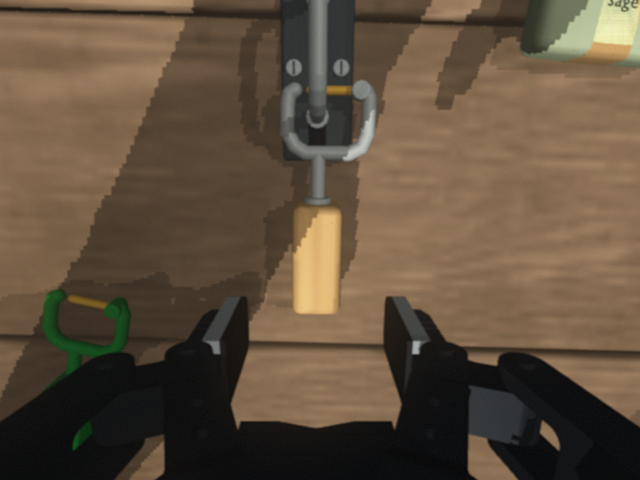

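The fob lies flat, its top at 32 mm. The leg at (317,118) is inside the loop, the gate at row 90 is shut, and the gripper is clear. Handing in.

```bash
python3 -c "
from bench import bot
print(bot.hand_in())"
```

```text
the job is handed in; nothing more can be done
None
```

The fob's hook is clipped onto the hoop's near leg with the gate shut, proved by a tug of about 10 N, and the fob is released flat on the table; the job is handed in at about 19 s (no verdict was returned).

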